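Fit the handwheel to the sample lift

ROBOT

A 6-joint arm with a two-finger parallel gripper is mounted at the origin on the work surface. World frame = base frame: x ahead of the robot, y to its left, z up, the work surface at z = 0. Lengths are in mm, angles in rad, forces in N, time in s.
With the tool pointing down it reaches from about 300 to 775 mm from the base axis. Payload 14.6 kg.
Tool frame: the origin (TCP) lies midway between the tips of the shut fingers; the grasp point (between the pads) lies 19 mm behind it (manip.hold_point_z is the distance from the TCP to the grasp point, in mm); z points along the fingers, y is the direction in which the jaws open and shut (so a half turn about z gives the same grasp; the last joint's range is limited). The gripper opens to 94 mm and grips with 3 to 60 N. Pads are 16 mm wide; open, the fingers measure 119 mm over their backs; the gripper's body (75 mm by 177 mm) begins 78 mm behind the grasp point.
Start: joints at [1.089, 0.3, 1.521, -0, 1.321, -0.067], TCP at [221.65, 503.349, 205.446] pointing down, gripper open.
Joint ranges: [-3.03, 3.03], [-0.79, 2.21], [0.23, 2.52], [-1.04, 4.18], [0, 3.07], [-2.55, 2.55]. Speed limits (rad/s): [2.22, 2.22, 2.57, 3.14, 3.14, 3.14].

INTERFACE

Orientations are given as [roll, pitch, yaw] about the fixed x, y, z axes, in that order (R = Rz(yaw) Ry(pitch) Rx(roll)).
In Python, from cell import manip gives the robot as it stands.
- The arm moves only by the shell command python3 -m crank 'ROWS' [OPENING] [FORCE]. ROWS is JSON, a list of rows, each an object with "offset": the shift along the world's x, y, z in m, a list of three; "spin": the turn about the world's z in degrees. In form: [{"offset": [dx, dy, dz], "spin": spin}, ...]. A call has exactly 8 rows; each row is the pose to reach, as a shift and turn from the pose measured when the call began; what a row does not reach only later rows make up. A row lasts 1/12 s, in which the tool goes at most 41.7 mm and 7.16 degrees, less where a joint would pass 70% of its speed; a pose out of reach is approached as far as the arm can. A call with a gripper value outside its range is refused whole. OPENING is the opening, from 0 (shut) to 1 (fully open), set as the call begins (- or left out, the last holds). The fingers move at their own pace and stop on an object; FORCE is the grip in N (left out, the last holds). Time passes only in rows, so rows that repeat a pose let the fingers close, or fill a call up. It gives the time, the measured TCP pose, the force and the opening at its end, in the units of the state.
- manip.read_state(): the state, without advancing time (a new reading comes with each control period).
- manip.camera(name): name is "scene" or "side" or "wrist"; returns a dict with "pixels" (420x560x3 uint8, red, green, blue), "fx", "fy", "cx", "cy" (pixels), "k1" (the pictures are not rectified: a ray, as slopes to the right and down, at radius r is drawn at 1 + k1 r^2 times it, then the intrinsics apply), "extrinsics" (4x4, takes a point from world to camera coordinates); the wrist camera has in their place "hand_eye" (4x4, takes a point from camera to tool coordinates, whose origin is the TCP and whose axes are the flange's). Camera axes: x right, y down, z forward; pixel columns grow to the right and rows downward; lengths in mm; the calibration is good to about 2 mm. A picture is of the moment at which its call begins: read the wrist's pose just before it. There is no depth.
- manip.sign_off(): hands the job in, once; it reports no verdict.
Trained networks look in a picture, given as the dict that the camera call returned (one of the last four; its "shot" number tells which), for a name from the list of things; names that differ only in an ending like _2 or _b are one class to them, and where a whole thing is asked for, a point or a joint stands for the part that bears it (a point fixed in the world has none). Each returns a list of dicts, best first, with "conf" (0 to 1); they miss things now and then, are a little off and sometimes report something else, mostly with a low value. They report only what shows in the picture. A call takes as long as a camera call.
- manip.search_frame(picture, name): "location" ([x, y, z] in mm, in world coordinates, good to about 4 mm: the middle of the surface that is visible of it).
- manip.masks_of(picture, name): "mask" (420x560 bool, what is visible of it).
The state is a dict: "clock": time; "joints": joint angles; "qd": joint speeds; "effort": joint torques, N m; "eef_pos": TCP position; "eef_rot": TCP orientation; "wrist_force": force on the tool from outside, world axes, zero at the start; "moment": the same for the moment, N m; "finger_gap": finger opening in mm.
Only numpy, scipy, OpenCV 4.12 (cv2) and the standard library are available. Lean on these libraries where they do the work, as an engineer would, in place of code of your own. Each camera call takes 0.05 s, during which the arm holds its last target. There are 200 camera calls.

TASK

Fit the loose green handwheel to the sample lift: lower it over the upright shaft, turn it lightly on the drive pin until the pin finds its hole, and let it down fully home, flat on the lift's steel face. Then turn the seated wheel clockwise until its black knob is in line with the lift's yellow pointer, and let go. Work gently, by feel, without forcing or jamming the wheel (its contact with the lift must stay under 50 N), and leave the other things where they are.

Things in the scene. Friction and masses are not known exactly. Their poses are not given: they have to be found in the camera images.
- wheel: loose green iron handwheel, 0.55 to 0.95 kg, flat on the bench, right way up. Origin: centre of its underside; z is its axis (up), x points to the black knob and the pin hole. Rim 150 mm across, 14 mm high; flat web 10 mm thick. A round bore of 20 mm goes right through hub and web
- wheel_hub (a point): on the wheel's axis, 36 mm above its underside: the place to grip. The square bare steel hub is 34 x 34 mm, its faces square to the wheel's x and y, and stands from 10 to 50 mm above the underside
- wheel_pin_hole (a point): mouth, in the underside, of the wheel's pin hole: 12 mm across, right through the web, 36 mm from the axis on the +x side. There is no other hole for the pin
- wheel_knob (a point): top of the wheel's upright black knob: 18 mm across, 46 mm above the underside, on the rim 68 mm from the axis on the +x side
- lift: hand crank sample lift, bolted to the bench. Origin: on the bench right under the axis of its upright shaft; z up; x points to the yellow pointer. Grey housing 130 x 130 mm, 70 mm high, with a turning steel spindle on top. Its sample platform runs between two posts 200 mm from the shaft on the lift's -y side, under a cross bar 140 mm above the bench, and rises as the spindle turns clockwise
- lift_face (a point): centre of the spindle's round steel face (100 mm across, 80 mm above the bench), on the shaft's axis; the underside of a fully home wheel lies here. From it stands the shaft, 16 mm across, rising 56 mm over the face, the last 8 mm tapering to 8 mm; and a brass drive pin, 8 mm across, 18 mm high over the face, 36 mm from the axis. Face, shaft and pin are one piece, the spindle
- lift_shaft_top (a point): top centre of the shaft, 136 mm above the bench. The spindle turns stiffly (0.35 N m) and stays where left; pressing lightly (about 5 N) on the pin and turning the wheel does not drag it along. At the start the pin stands 23 to 60 degrees anticlockwise (from above) of the yellow pointer, as seen from the axis; where exactly is not measured: look or feel for it
- lift_pointer (a point): top of the yellow pointer, fixed on the lift 96 mm from the shaft's axis on the +x side, 71 mm above the bench
- ring_box: matte grey open plastic box 120 x 90 x 50 mm, bystander; origin at the centre of its underside
- core_ring: tarnished brass ring 60 mm across, 30 mm high, bystander; origin at the centre of its underside
- crucible: white porcelain crucible 52 mm across, 42 mm high, bystander; origin at the centre of its underside
- counterweight: squat steel counterweight 60 mm across, 42 mm high, bystander; origin at the centre of its underside

How it is judged (in metres and radians):
On the way, in this order (a step that is already met when the one before it is completed fails the run):
1. the wheel is fully home on shaft and pin, not yet turned to the pointer (z of wheel in the frame of lift_face below 0.003 m and horizontal distance between wheel and lift_face below 0.004 m and angle between wheel's own z axis and vertical below 0.05 rad), for 0.1 s.
2. the seated wheel is turned until its knob is in line with the yellow pointer (z of wheel in the frame of lift_face below 0.003 m and horizontal distance between wheel and lift_face below 0.004 m and angle between the x axis of wheel and the x axis of lift, either way round below 0.12 rad), for 0.1 s.
At the end, for the whole second after the job is handed in: The wheel lies fully home on the lift's face (underside within 3 mm of it, level within 3 degrees, centred within 4 mm, the pin in its hole), its knob in line with the yellow pointer within 7 degrees, released and at rest (all of step 2 and angle between wheel's own z axis and vertical below 0.05 rad and linear speed of wheel below 0.02 m/s and angular speed of wheel below 0.1 rad/s); the robot touches nothing.
It fails at once if the wheel is pressed or struck against the lift with more than 50 N (contact force between wheel and lift above 50 N).
It fails at once if a bystander is moved by more than 15 mm (distance of any of ring_box, core_ring, crucible, counterweight from where it was at the start of the episode above 0.015 m).
It also fails if it takes over 72 s, if anything falls off the work surface, if the arm or the gripper's body presses on something with over 40 N, if the wrist force passes 120 N, or if a joint passes its speed limit or range.

## Working session

There is one attempt and no reset: what is moved stays moved. The work goes in short steps, Python scripts to look and compute and a shell command to move; the robot and the scene stay as the last step left them, time stands still between calls to the robot, and variables do not carry over. Pictures are saved under pics/ and viewed, about 8 in all and at most 12, crops included, and the job is handed in when it is done.

```bash
ls; mkdir -p pics
cat > h.py <<'E'
import numpy as np, cv2
from cell import manip
from scipy.spatial.transform import Rotation as R
def shot(n):
    s=manip.read_state(); p=manip.camera(n)
    if n=="wrist":
        T=np.eye(4); T[:3,:3]=R.from_euler('xyz',s["eef_rot"]).as_matrix(); T[:3,3]=s["eef_pos"]
        p["c2w"]=T@np.array(p["hand_eye"])
    else: p["c2w"]=np.linalg.inv(np.array(p["extrinsics"]))
    return p
def K(p): return np.array([[p["fx"],0,p["cx"]],[0,p["fy"],p["cy"]],[0,0,1.]]),np.array([p["k1"],0,0,0,0.])
def ray(p,uv,z):
    k,d=K(p); q=cv2.undistortPoints(np.array([[uv]],float),k,d)[0,0]
    v=p["c2w"][:3,:3]@np.array([q[0],q[1],1]); o=p["c2w"][:3,3]
    return o+v*(z-o[2])/v[2]
def proj(p,X):
    w=np.linalg.inv(p["c2w"]); k,d=K(p)
    return cv2.projectPoints(np.atleast_2d(np.array(X,float)),cv2.Rodrigues(w[:3,:3])[0],w[:3,3],k,d)[0][:,0]
def save(p,f,box=None,s=1):
    im=p["pixels"][:,:,::-1]
    if box: im=im[box[1]:box[3],box[0]:box[2]]
    cv2.imwrite("pics/"+f,cv2.resize(im,None,fx=s,fy=s,interpolation=cv2.INTER_CUBIC))
E
python3 - <<'E'
from h import *
print({k:np.round(v,3) if not isinstance(v,str) else v for k,v in manip.read_state().items()}, manip.hold_point_z)
names="wheel wheel_hub wheel_pin_hole wheel_knob lift lift_face lift_shaft_top lift_pointer ring_box core_ring crucible counterweight".split()
P={n:shot(n) for n in ("scene","side","wrist")}
for n,p in P.items():
    print(n,np.round(p["c2w"][:3,3]))
    for m in names:
        print(' ',m,[(np.round(r["location"]).tolist(),round(r["conf"],2)) for r in manip.search_frame(p,m)[:2]])
im=[P[n]["pixels"][:,:,::-1] for n in ("scene","side")]
cv2.imwrite("pics/a.png",im[0]); cv2.imwrite("pics/b.png",im[1])
E
```

```text
pics
{'clock': np.float64(0.0), 'joints': array([ 1.089,  0.3  ,  1.522,  0.   ,  1.321, -0.067]), 'qd': array([ 0.001, -0.001,  0.   , -0.   ,  0.   ,  0.   ]), 'effort': array([ 2.0000e-03, -5.3181e+01, -3.5273e+01,  7.1000e-02,  2.4000e-02,
       -0.0000e+00]), 'eef_pos': array([221.541, 503.145, 204.897]), 'eef_rot': array([-3.14 , -0.   ,  2.727]), 'wrist_force': array([ 0.009, -1.166,  0.657]), 'moment': array([-0.032,  0.005,  0.029]), 'finger_gap': np.float64(93.95)} 18.8
scene [1225.  -46.  642.]
  wheel [([553.0, 236.0, 13.0], 0.72)]
  wheel_hub [([555.0, 233.0, 11.0], 0.86), ([720.0, 332.0, 15.0], 0.7)]
  wheel_pin_hole [([553.0, 240.0, 8.0], 0.7), ([720.0, 194.0, 24.0], 0.7)]
  wheel_knob [([554.0, 239.0, 14.0], 0.8)]
  lift [([611.0, -230.0, 36.0], 0.86)]
  lift_face [([609.0, -232.0, 39.0], 0.91), ([714.0, 89.0, 28.0], 0.6)]
  lift_shaft_top [([612.0, -229.0, 37.0], 0.67)]
  lift_pointer [([609.0, -231.0, 37.0], 0.57)]
  ring_box [([365.0, 437.0, 29.0], 0.56)]
  core_ring [([720.0, 329.0, 20.0], 0.75)]
  crucible [([718.0, 193.0, 21.0], 0.6)]
  counterweight [([715.0, 
[... 304 characters left out ...]
([534.0, 229.0, 13.0], 0.71)]
  lift_shaft_top [([544.0, -294.0, 42.0], 0.62)]
  lift_pointer [([542.0, -292.0, 46.0], 0.97), ([530.0, 230.0, 13.0], 0.17)]
  ring_box [([368.0, 405.0, 30.0], 0.87)]
  core_ring [([712.0, 319.0, 17.0], 0.75)]
  crucible [([717.0, 183.0, 31.0], 0.55)]
  counterweight [([694.0, 84.0, 24.0], 0.6)]
wrist [145. 538. 383.]
  wheel [([495.0, 271.0, 11.0], 0.65)]
  wheel_hub [([502.0, 262.0, 8.0], 0.67)]
  wheel_pin_hole [([492.0, 267.0, 9.0], 0.63)]
  wheel_knob [([498.0, 267.0, 7.0], 0.91)]
  lift []
  lift_face [([354.0, 432.0, 3.0], 0.69)]
  lift_shaft_top []
  lift_pointer []
  ring_box [([359.0, 437.0, 1.0], 0.55)]
  core_ring []
  crucible []
  counterweight []
```

View pics/a.png

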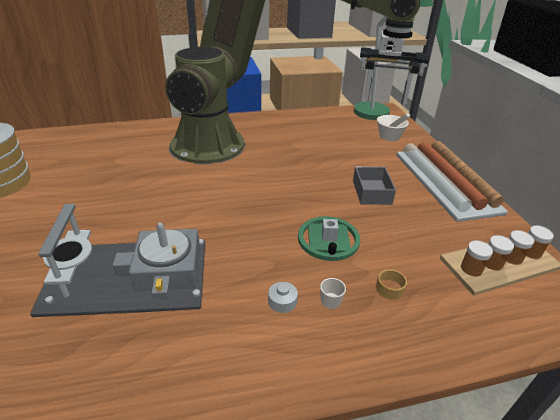

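View pics/b.png

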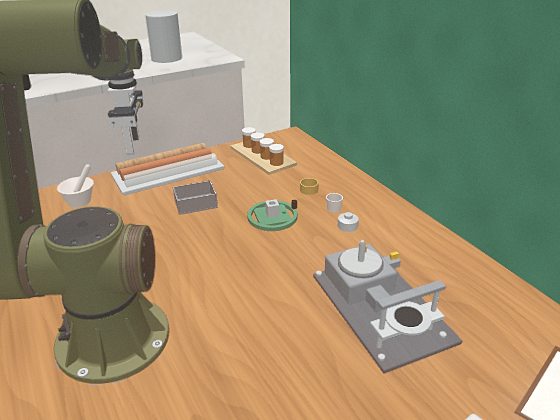

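The scene picture shows the wheel at (329,238) with its knob at (332,248), the lift shaft top at (160,226), the pin at about (174,249) and the pointer at (158,284). In the side picture the hub is at (272,207), the knob at (294,204), the shaft top at (362,242) and the pointer at (395,255). Next I'll crop and refine these.

Run:
```python
from h import *
S=shot("scene");D=shot("side")
def c(p,x,y,w=100,h=75): return cv2.resize(p["pixels"][y:y+h,x:x+w,::-1],(400,300),interpolation=cv2.INTER_CUBIC)
cv2.imwrite("pics/c.png",np.vstack([np.hstack([c(S,280,200),c(S,120,215)]),np.hstack([c(D,225,175),c(D,315,225)])]))
for p,pts in ((S,dict(hub=((330,222),50),knob=((332,243),46),shaft=((160,225),136),pin=((174,247),98),ptr=((158,281),71))),(D,dict(hub=((271,203),50),knob=((294,202),46),shaft=((362,242),136),ptr=((395,254),71)))):
    print({k:np.round(ray(p,*v)[:2]) for k,v in pts.items()})
```

```text
{'hub': array([533., 249.]), 'knob': array([601., 232.]), 'shaft': array([ 579., -129.]), 'pin': array([ 607., -107.]), 'ptr': array([ 668., -142.])}
{'hub': array([533., 249.]), 'knob': array([598., 225.]), 'shaft': array([ 570., -132.]), 'ptr': array([ 668., -145.])}
```

View pics/c.png

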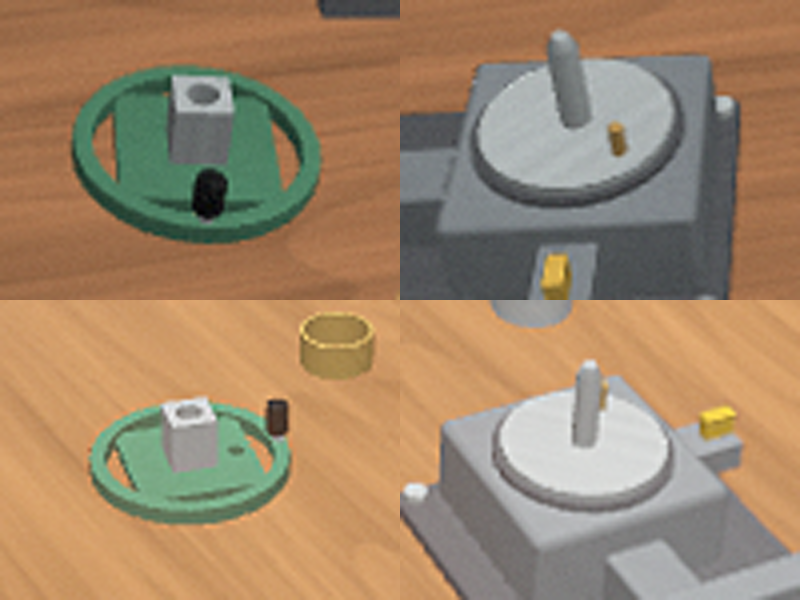

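In the crops, the scene camera puts the hub bore at (331,223), the knob top at (332,244.5), the shaft top at (160,223.5), the pin top at (174,246) and the pointer at (159,279). The side camera puts the hub at (272.5,203), the knob at (294,200.5), the shaft top at (362,240.5) and the pointer at (394,253). That gives wheel yaw of about -16°, lift yaw of about -8° and a pin about 45° anticlockwise of the pointer. I'll grip at tool yaw 74° so J6 stays mid-range, and move to hover above the wheel.

```bash
python3 -m crank '[{"offset":[0.031,-0.025,0],"spin":-7},{"offset":[0.062,-0.05,0],"spin":-14},{"offset":[0.093,-0.075,0],"spin":-21},{"offset":[0.124,-0.1,0],"spin":-28},{"offset":[0.155,-0.125,0],"spin":-35},{"offset":[0.186,-0.15,0],"spin":-42},{"offset":[0.217,-0.175,0],"spin":-49},{"offset":[0.248,-0.2,0],"spin":-56}]' 0.75 30
python3 - <<'E'
from h import *
s=manip.read_state(); print(np.round(s["eef_pos"],1),np.degrees(s["eef_rot"]))
S=shot("scene");D=shot("side")
for p,pts in ((S,dict(hub=((331.3,223.3),50),knob=((332.3,244.5),46),shaft=((160,223.5),136),pin=((174.2,246),98),ptr=((159,279),71))),(D,dict(hub=((272.5,203),50),knob=((294.3,200.5),46),shaft=((362.3,240.5),136),ptr=((394.3,253),71)))):
    print({k:np.round(ray(p,*v)[:2]) for k,v in pts.items()})
E
```

```text
clock: 2.72
eef_pos: [471.0, 301.8, 205.6]
eef_rot: [3.141, -0.0, 1.743]
wrist_force: [0.8, 1.5, 0.6]
finger_gap: 70.4
[471.  301.8 205.6] [ 1.79983225e+02 -7.44948266e-03  9.98845372e+01]
{'hub': array([538., 251.]), 'knob': array([606., 231.]), 'shaft': array([ 575., -129.]), 'pin': array([ 604., -106.]), 'ptr': array([ 663., -140.])}
{'hub': array([537., 247.]), 'knob': array([603., 232.]), 'shaft': array([ 574., -128.]), 'ptr': array([ 669., -141.])}
```

```bash
python3 -m crank '[{"offset":[0.022,-0.018,0],"spin":-6},{"offset":[0.044,-0.035,0],"spin":-12},{"offset":[0.066,-0.053,0],"spin":-18},{"offset":[0.066,-0.053,-0.02],"spin":-24.6},{"offset":[0.066,-0.053,-0.04],"spin":-24.6},{"offset":[0.066,-0.053,-0.05],"spin":-24.6},{"offset":[0.066,-0.053,-0.05],"spin":-24.6},{"offset":[0.066,-0.053,-0.05],"spin":-24.6}]'
python3 - <<'E'
from h import *
W=shot("wrist"); s=manip.read_state(); print(np.round(s["eef_pos"],1),np.degrees(s["eef_rot"]))
save(W,"d.png")
a=np.radians(-14.7)
for X in ([537.5,249,50],[604,231.5,46],[537.5+36*np.cos(a),249+36*np.sin(a),10]): print(np.round(proj(W,X),1))
E
```

```text
clock: 3.48
eef_pos: [538.7, 247.4, 155.5]
eef_rot: [-3.142, 0.001, 1.312]
wrist_force: [1.0, 0.3, 1.0]
finger_gap: 70.6
[539.  247.5 156.2] [ 1.79936678e+02 -7.14527340e-04  7.51546239e+01]
[[284.6 207.2]]
[[355.9 205.9]]
[[318.2 196.6]]
```

View pics/d.png

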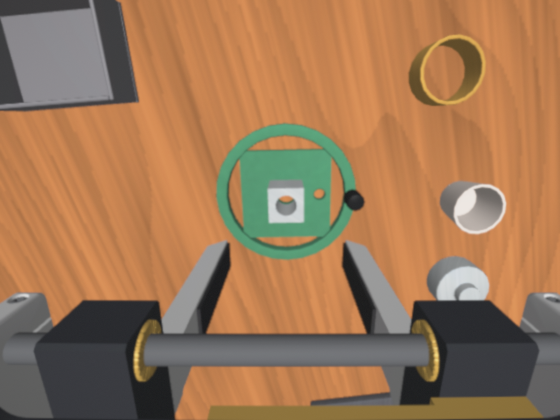

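The wrist picture shows the hub bore at (286,206), the pin hole at (319,194) and the knob at (354,200), within 2-4 px of prediction. I'll compute positions and yaw from it.

Run:
```python
from h import *
W=shot("wrist"); im=cv2.cvtColor(W["pixels"],cv2.COLOR_RGB2HSV)[110:270,205:375]
H,S,V=[im[...,i].astype(int) for i in range(3)]
def cen(m,n):
    k,l,st,c=cv2.connectedComponentsWithStats(m.astype(np.uint8)); o=sorted(range(1,k),key=lambda i:-st[i,4])[:3]
    for i in o: print(n,st[i,4],np.round(c[i]+[205,110],1),st[i,:4]+[205,110,0,0])
cen((V<50),"knob"); cen((S<40)&(V>150),"hubtop"); cen((H>60)&(H<95)&(S>80),"green")
h=ray(W,(286,205.5),50); ho=ray(W,(319,194),10); k=ray(W,(354.5,202),46)
b=ray(W,(286.5,191),7)
for n,x in (("hub",h),("hole",ho),("knob",k),("rimcentre@14",ray(W,(287,190.5),14))): print(n,np.round(x,1))
print(np.degrees(np.arctan2(*(ho-h)[1::-1])),np.degrees(np.arctan2(*(k-h)[1::-1])),manip.read_state()["eef_pos"])
```

```text
knob 216 [352.3 199.9] [344 191  18  18]
knob 177 [224.  260.6] [216 245  13  25]
knob 173 [347.9 260.6] [343 246  14  24]
hubtop 992 [285.4 204.4] [267 187  37  36]
hubtop 428 [362.  256.4] [347 241  28  29]
hubtop 330 [212.3 254.7] [205 241  22  29]
green 9491 [283.9 190.6] [217 125 137 134]
hub [539.7 250.2  50. ]
hole [574.3 242.3  10. ]
knob [604.1 235.5  46. ]
rimcentre@14 [542.3 255.8  14. ]
-12.725379246304778 -12.830284205813383 [539.16126883 247.53217485 156.51354163]
```

```bash
python3 -m crank '[{"offset":[0.001,0.003,-0.03],"spin":1},{"offset":[0.001,0.003,-0.06],"spin":2},{"offset":[0.001,0.003,-0.09],"spin":2},{"offset":[0.001,0.003,-0.11],"spin":2},{"offset":[0.001,0.003,-0.125],"spin":2},{"offset":[0.001,0.003,-0.135],"spin":2},{"offset":[0.001,0.003,-0.135],"spin":2},{"offset":[0.001,0.003,-0.135],"spin":2}]'
python3 -m crank '[{"offset":[0,0,0],"spin":0},{"offset":[0,0,0],"spin":0},{"offset":[0,0,0],"spin":0},{"offset":[0,0,0],"spin":0},{"offset":[0,0,0],"spin":0},{"offset":[0,0,0],"spin":0},{"offset":[0,0,0],"spin":0},{"offset":[0,0,0],"spin":0}]' 0 30
```

```text
clock: 4.25
eef_pos: [540.6, 250.8, 22.4]
eef_rot: [3.139, -0.001, 1.347]
wrist_force: [-0.2, 0.4, -0.6]
finger_gap: 70.8
clock: 4.92
eef_pos: [540.4, 250.9, 22.6]
eef_rot: [3.14, -0.001, 1.347]
wrist_force: [-3.2, 0.2, 4.8]
finger_gap: 33.8
```

```bash
python3 -m crank '[{"offset":[0,0,0.01],"spin":0},{"offset":[0,0,0.03],"spin":0},{"offset":[0,0,0.055],"spin":0},{"offset":[0,0,0.08],"spin":0},{"offset":[0,0,0.11],"spin":0},{"offset":[0,0,0.14],"spin":0},{"offset":[0,0,0.16],"spin":0},{"offset":[0,0,0.165],"spin":0}]'
python3 -m crank '[{"offset":[0.003,-0.02,0],"spin":2},{"offset":[0.007,-0.06,0],"spin":7},{"offset":[0.011,-0.1,0],"spin":13},{"offset":[0.015,-0.14,0],"spin":19},{"offset":[0.018,-0.18,0],"spin":25},{"offset":[0.021,-0.22,0],"spin":31},{"offset":[0.024,-0.255,0],"spin":37},{"offset":[0.027,-0.28,0],"spin":41}]'
python3 - <<'E'
from h import *
s=manip.read_state(); print(np.round(s["eef_pos"],1),np.degrees(s["eef_rot"]),s["wrist_force"],s["moment"],s["finger_gap"])
E
```

```text
clock: 5.58
eef_pos: [541.3, 251.2, 191.4]
eef_rot: [3.135, -0.004, 1.347]
wrist_force: [-0.0, -0.6, -5.8]
finger_gap: 33.7
clock: 6.25
eef_pos: [567.5, -31.9, 190.0]
eef_rot: [3.138, -0.004, 2.066]
wrist_force: [0.7, 0.3, -6.1]
finger_gap: 34.0
[567.5 -31.9 190. ] [179.77003647  -0.25324668 118.39337747] [ 0.69647708  0.2908522  -6.09684383] [-0.10620403  0.07535948 -0.01698623] 33.999636305174626
```

```bash
python3 -m crank '[{"offset":[0.001,-0.02,0],"spin":2},{"offset":[0.003,-0.045,0],"spin":4},{"offset":[0.005,-0.07,0],"spin":7},{"offset":[0.007,-0.09,0],"spin":9},{"offset":[0.007,-0.097,0],"spin":9},{"offset":[0.007,-0.097,0],"spin":9},{"offset":[0.007,-0.097,0],"spin":9},{"offset":[0.007,-0.097,0],"spin":9}]'
python3 - <<'E'
from h import *
S=shot("scene");D=shot("side"); s=manip.read_state(); e=s["eef_pos"]; print(np.round(e,1),np.degrees(s["eef_rot"]),s["wrist_force"])
def c(p,x,y,w=100,h=75): return cv2.resize(p["pixels"][y:y+h,x:x+w,::-1],(500,375),interpolation=cv2.INTER_CUBIC)
u=e[2]-22.5; a=np.radians(np.degrees(s["eef_rot"][2])-90)
cx=np.array([np.cos(a),np.sin(a)])
for p in (S,D):
  print([np.round(proj(p,X)[0],1).tolist() for X in ([e[0],e[1],u+50],[e[0]+68*cx[0],e[1]+68*cx[1],u+46],[e[0],e[1],u],[574.5,-128.5,136])])
o=np.hstack([c(S,110,175,100,100),c(D,310,175,100,100)])
cv2.imwrite("pics/e.png",cv2.resize(np.hstack([S["pixels"][165:285,100:220,::-1],D["pixels"][165:285,300:420,::-1]]),(800,400),interpolation=cv2.INTER_CUBIC))
E
```

```text
clock: 6.92
eef_pos: [574.3, -127.8, 189.5]
eef_rot: [3.138, -0.005, 2.224]
wrist_force: [0.4, 0.4, -5.9]
finger_gap: 34.1
[ 574.5 -127.8  189.9] [179.77447587  -0.27331132 127.44466969] [-0.3087249   0.12505335 -6.56064054]
[[154.0, 189.6], [177.2, 205.8], [158.1, 210.9], [160.2, 223.5]]
[[365.0, 211.2], [372.5, 198.2], [363.4, 229.4], [362.6, 240.6]]
```

View pics/e.png

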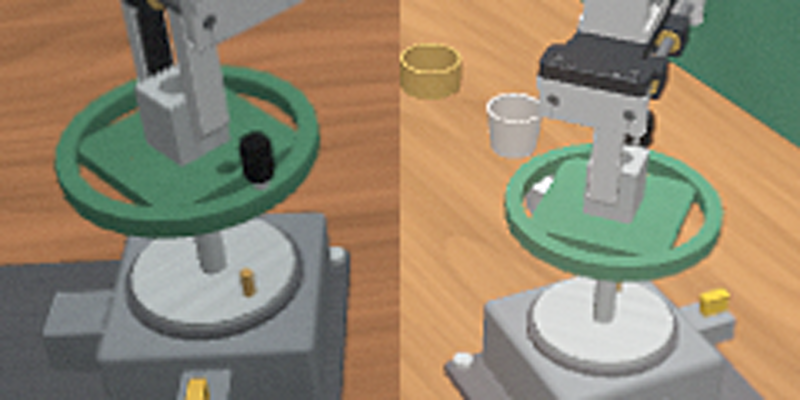

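Both views (scale 3.33) show the wheel level above the shaft, with the knob where predicted: scene (177,207) against a predicted (177,206). I'll fit the rim outline and the disc outline to refine the relative offset.

Run:
```python
from h import *
from scipy.optimize import least_squares
s=manip.read_state(); e=s["eef_pos"]; u=e[2]-22.5; print(np.round(e,1))
def hull(pts,dirs): return (pts@dirs.T).max(0)
t=np.linspace(0,2*np.pi,120); d=np.c_[np.cos(t[::5]),np.sin(t[::5])]
for cams in (["scene"],["side"],["scene","side"]):
    P=[];M=[]
    for n in cams:
        p=shot(n); im=cv2.cvtColor(p["pixels"],cv2.COLOR_RGB2HSV); H,S,V=cv2.split(im)
        m=((H>55)&(H<100)&(S>70)&(V>30)).astype(np.uint8); w=np.zeros_like(m); cx,cy=proj(p,[e[0],e[1],u+7])[0].astype(int)
        w[cy-50:cy+50,cx-55:cx+55]=1; m*=w
        k,l,st,c=cv2.connectedComponentsWithStats(m); i=1+st[1:,4].argmax()
        ys,xs=np.nonzero(l==i); P.append(p); M.append(np.c_[xs,ys].astype(float))
    def f(q):
        r=[]
        for p,m in zip(P,M):
            X=np.vstack([np.c_[q[0]+75*np.cos(t),q[1]+75*np.sin(t),0*t+z] for z in (q[2],q[2]+14)])
            r.append(hull(proj(p,X),d)-hull(m,d)-0.3)
        return np.concatenate(r)
    sol=least_squares(f,[e[0],e[1],u],loss='soft_l1'); print(cams,np.round(sol.x,1),"rms",np.sqrt(np.mean(sol.fun**2)).round(2),"vs",np.round([e[0],e[1],u],1))
# lift disc: light region
for n in ("scene","side"):
    p=shot(n); V=p["pixels"].max(2).astype(int); sat=V-p["pixels"].min(2)
    c=proj(p,[574.5,-128.5,80])[0]; print(n,"disc pred centre",c.round(1))
    X=proj(p,np.c_[574.5+50*np.cos(t),-128.5+50*np.sin(t),0*t+80]); print(X.min(0).round(1),X.max(0).round(1))
```

```text
[ 574.5 -127.8  189.9]
['scene'] [ 560.2 -131.8  156.7] rms 0.28 vs [ 574.5 -127.8  167.4]
['side'] [ 595.3 -102.7  145.2] rms 0.63 vs [ 574.5 -127.8  167.4]
['scene', 'side'] [ 573.8 -129.8  167.5] rms 1.1 vs [ 574.5 -127.8  167.4]
scene disc pred centre [164.3 244.4]
[139.6 229. ] [188.7 261.4]
side disc pred centre [360.9 259.5]
[339.9 247. ] [381.9 272.9]
```

```bash
python3 -m crank '[{"offset":[0.0005,0.001,-0.006],"spin":0},{"offset":[0.0005,0.001,-0.014],"spin":0},{"offset":[0.0005,0.001,-0.022],"spin":0},{"offset":[0.0005,0.001,-0.028],"spin":0},{"offset":[0.0005,0.001,-0.031],"spin":0},{"offset":[0.0005,0.001,-0.032],"spin":0},{"offset":[0.0005,0.001,-0.033],"spin":0},{"offset":[0.0005,0.001,-0.034],"spin":0}]'
python3 -m crank '[{"offset":[0,0,-0.0005],"spin":0},{"offset":[0,0,-0.001],"spin":0},{"offset":[0,0,-0.0015],"spin":0},{"offset":[0,0,-0.002],"spin":0},{"offset":[0,0,-0.0025],"spin":0},{"offset":[0,0,-0.003],"spin":0},{"offset":[0,0,-0.0035],"spin":0},{"offset":[0,0,-0.004],"spin":0}]'
```

```text
clock: 7.98
eef_pos: [575.2, -127.7, 156.2]
eef_rot: [3.137, -0.004, 2.224]
wrist_force: [-0.5, -0.4, -6.3]
finger_gap: 34.0
clock: 8.65
eef_pos: [575.2, -127.7, 152.2]
eef_rot: [3.137, -0.004, 2.224]
wrist_force: [0.0, -0.3, -7.2]
finger_gap: 33.4
```

```bash
python3 -m crank '[{"offset":[0,0,-0.0005],"spin":0},{"offset":[0,0,-0.001],"spin":0},{"offset":[0,0,-0.0015],"spin":0},{"offset":[0,0,-0.002],"spin":0},{"offset":[0,0,-0.0025],"spin":0},{"offset":[0,0,-0.003],"spin":0},{"offset":[0,0,-0.0035],"spin":0},{"offset":[0,0,-0.004],"spin":0}]'
python3 - <<'E'
from h import *
s=manip.read_state();print(s["wrist_force"],s["moment"],s["eef_pos"])
S=shot("scene")
E
```

```text
clock: 9.32
eef_pos: [575.2, -127.7, 148.1]
eef_rot: [3.137, -0.004, 2.224]
wrist_force: [-0.2, 0.5, -6.2]
finger_gap: 33.6
[-0.17779218  0.49756923 -6.23087342] [-0.0748079   0.02210522 -0.07882297] [ 575.15119397 -127.71170755  148.1326287 ]
```

```bash
python3 -m crank '[{"offset":[0,0,-0.002],"spin":0},{"offset":[0,0,-0.0045],"spin":0},{"offset":[0,0,-0.007],"spin":0},{"offset":[0,0,-0.0095],"spin":0},{"offset":[0,0,-0.012],"spin":0},{"offset":[0,0,-0.0145],"spin":0},{"offset":[0,0,-0.017],"spin":0},{"offset":[0,0,-0.0175],"spin":0}]'
python3 -m crank '[{"offset":[0,0,-0.001],"spin":0},{"offset":[0,0,-0.002],"spin":0},{"offset":[0,0,-0.003],"spin":0},{"offset":[0,0,-0.004],"spin":0},{"offset":[0,0,-0.005],"spin":0},{"offset":[0,0,-0.006],"spin":0},{"offset":[0,0,-0.006],"spin":0},{"offset":[0,0,-0.006],"spin":0}]'
python3 - <<'E'
from h import *
for i in range(4):
    shot("scene"); s=manip.read_state();print(s["wrist_force"],s["moment"],s["eef_pos"])
E
```

```text
clock: 10.03
eef_pos: [574.9, -127.6, 130.0]
eef_rot: [3.138, -0.005, 2.224]
wrist_force: [-1.0, -0.1, -6.5]
finger_gap: 33.5
clock: 10.7
eef_pos: [574.9, -127.7, 123.9]
eef_rot: [3.138, -0.005, 2.224]
wrist_force: [-0.0, -0.1, -5.7]
finger_gap: 33.8
[-0.33156382 -0.20503048 -6.41237157] [-0.02887283  0.01435885  0.00462704] [ 574.96796357 -127.67051382  123.99916932]
[ 0.21829537  0.65066927 -6.63364777] [-0.0560283   0.09792868  0.00089703] [ 574.97503003 -127.67489736  124.02906853]
[-0.84453524  0.41254196 -6.2778247 ] [-0.06947808 -0.01117731  0.01636378] [ 575.00128541 -127.65650189  124.0260612 ]
[ 0.36139874 -0.2326471  -6.73944132] [-0.01482357  0.03691813  0.01679279] [ 574.98910485 -127.66735655  124.01937084]
```

```bash
python3 -m crank '[{"offset":[0,0,-0.0005],"spin":0},{"offset":[0,0,-0.001],"spin":0},{"offset":[0,0,-0.0015],"spin":0},{"offset":[0,0,-0.002],"spin":0},{"offset":[0,0,-0.0025],"spin":0},{"offset":[0,0,-0.003],"spin":0},{"offset":[0,0,-0.0035],"spin":0},{"offset":[0,0,-0.004],"spin":0}]'
python3 -m crank '[{"offset":[0,0,-0.0003],"spin":0},{"offset":[0,0,-0.0006],"spin":0},{"offset":[0,0,-0.0009],"spin":0},{"offset":[0,0,-0.0012],"spin":0},{"offset":[0,0,-0.0015],"spin":0},{"offset":[0,0,-0.0015],"spin":0},{"offset":[0,0,-0.0015],"spin":0},{"offset":[0,0,-0.0015],"spin":0}]'
```

```text
clock: 11.57
eef_pos: [575.0, -127.7, 120.0]
eef_rot: [3.138, -0.005, 2.224]
wrist_force: [0.8, -0.2, -5.7]
finger_gap: 33.9
clock: 12.23
eef_pos: [575.0, -127.7, 118.5]
eef_rot: [3.138, -0.005, 2.224]
wrist_force: [0.2, 0.9, -5.8]
finger_gap: 33.7
```

```bash
python3 -m crank '[{"offset":[0,0,-0.0003],"spin":0},{"offset":[0,0,-0.0006],"spin":0},{"offset":[0,0,-0.0009],"spin":0},{"offset":[0,0,-0.0012],"spin":0},{"offset":[0,0,-0.0015],"spin":0},{"offset":[0,0,-0.0015],"spin":0},{"offset":[0,0,-0.0015],"spin":0},{"offset":[0,0,-0.0015],"spin":0}]'
python3 -m crank '[{"offset":[0,0,-0.0003],"spin":0},{"offset":[0,0,-0.0006],"spin":0},{"offset":[0,0,-0.0009],"spin":0},{"offset":[0,0,-0.0012],"spin":0},{"offset":[0,0,-0.0015],"spin":0},{"offset":[0,0,-0.0015],"spin":0},{"offset":[0,0,-0.0015],"spin":0},{"offset":[0,0,-0.0015],"spin":0}]'
python3 - <<'E'
from h import *
for i in range(3):
    S=shot("scene"); s=manip.read_state();print(s["wrist_force"],s["moment"],s["eef_pos"])
D=shot("side")
cv2.imwrite("pics/f.png",cv2.resize(np.hstack([S["pixels"][185:305,100:220,::-1],D["pixels"][185:305,300:420,::-1]]),(800,400),interpolation=cv2.INTER_CUBIC))
E
```

```text
clock: 12.9
eef_pos: [575.0, -127.7, 117.0]
eef_rot: [3.138, -0.005, 2.224]
wrist_force: [0.6, -0.5, -6.9]
finger_gap: 34.0
clock: 13.57
eef_pos: [575.0, -127.7, 115.5]
eef_rot: [3.138, -0.005, 2.224]
wrist_force: [0.1, -0.6, -6.8]
finger_gap: 33.7
[-0.18037866 -0.39745123 -6.18974628] [-0.08254161 -0.02646952  0.02059569] [ 574.99228965 -127.6900768   115.50154616]
[-0.59674595  0.74704592 -6.69314158] [-0.07644647  0.00370947  0.02434089] [ 574.9941693  -127.65371187  115.50135662]
[ 0.64692     0.25869508 -6.48531357] [-0.03940097  0.06759991  0.00989055] [ 575.00787396 -127.66705751  115.5356149 ]
```

View pics/f.png

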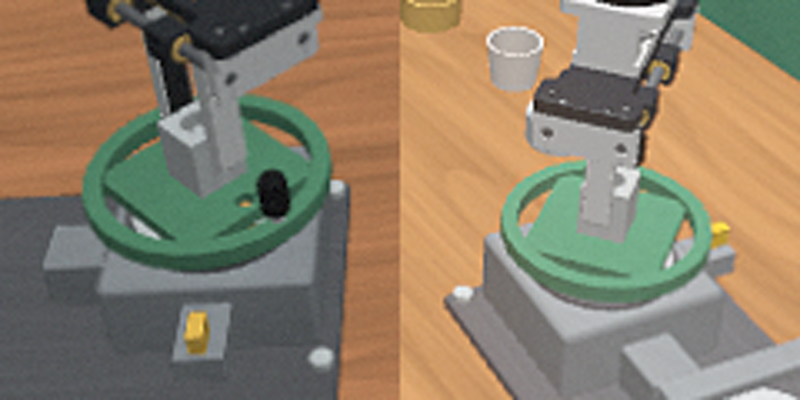

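The picture shows the brass pin inside the wheel's hole at crop (245,202), with no contact force yet, so the angle is right. I'll keep lowering.

```bash
python3 -m crank '[{"offset":[0,0,-0.001],"spin":0},{"offset":[0,0,-0.002],"spin":0},{"offset":[0,0,-0.003],"spin":0},{"offset":[0,0,-0.004],"spin":0},{"offset":[0,0,-0.005],"spin":0},{"offset":[0,0,-0.006],"spin":0},{"offset":[0,0,-0.006],"spin":0},{"offset":[0,0,-0.006],"spin":0}]'
python3 -m crank '[{"offset":[0,0,-0.0005],"spin":0},{"offset":[0,0,-0.001],"spin":0},{"offset":[0,0,-0.0015],"spin":0},{"offset":[0,0,-0.002],"spin":0},{"offset":[0,0,-0.0025],"spin":0},{"offset":[0,0,-0.0025],"spin":0},{"offset":[0,0,-0.0025],"spin":0},{"offset":[0,0,-0.0025],"spin":0}]'
```

```text
clock: 14.43
eef_pos: [575.0, -127.7, 109.5]
eef_rot: [3.138, -0.005, 2.224]
wrist_force: [-0.1, -0.1, -6.7]
finger_gap: 33.8
clock: 15.1
eef_pos: [575.0, -127.7, 107.0]
eef_rot: [3.138, -0.005, 2.224]
wrist_force: [0.0, 0.6, -6.2]
finger_gap: 34.0
```

```bash
python3 -m crank '[{"offset":[0,0,-0.0002],"spin":0},{"offset":[0,0,-0.0004],"spin":0},{"offset":[0,0,-0.0006],"spin":0},{"offset":[0,0,-0.0008],"spin":0},{"offset":[0,0,-0.0008],"spin":0},{"offset":[0,0,-0.0008],"spin":0},{"offset":[0,0,-0.0008],"spin":0},{"offset":[0,0,-0.0008],"spin":0}]'
```

```text
clock: 15.77
eef_pos: [575.0, -127.7, 106.2]
eef_rot: [3.138, -0.005, 2.224]
wrist_force: [0.1, 0.8, -6.3]
finger_gap: 33.9
```

```bash
python3 -m crank '[{"offset":[0,0,-0.0003],"spin":0},{"offset":[0,0,-0.0006],"spin":0},{"offset":[0,0,-0.0009],"spin":0},{"offset":[0,0,-0.0012],"spin":0},{"offset":[0,0,-0.0015],"spin":0},{"offset":[0,0,-0.0018],"spin":0},{"offset":[0,0,-0.002],"spin":0},{"offset":[0,0,-0.002],"spin":0}]'
python3 -m crank '[{"offset":[0,0,-0.0002],"spin":0},{"offset":[0,0,-0.0004],"spin":0},{"offset":[0,0,-0.0006],"spin":0},{"offset":[0,0,-0.0008],"spin":0},{"offset":[0,0,-0.001],"spin":0},{"offset":[0,0,-0.001],"spin":0},{"offset":[0,0,-0.001],"spin":0},{"offset":[0,0,-0.001],"spin":0}]'
```

```text
clock: 16.43
eef_pos: [575.0, -127.7, 104.1]
eef_rot: [3.138, -0.005, 2.224]
wrist_force: [-0.4, 0.1, -6.3]
finger_gap: 33.4
clock: 17.1
eef_pos: [575.0, -127.7, 103.1]
eef_rot: [3.138, -0.005, 2.224]
wrist_force: [-0.2, -0.2, -5.8]
finger_gap: 33.9
```

```bash
python3 -m crank '[{"offset":[0,0,-0.0001],"spin":0},{"offset":[0,0,-0.0002],"spin":0},{"offset":[0,0,-0.0003],"spin":0},{"offset":[0,0,-0.0004],"spin":0},{"offset":[0,0,-0.0005],"spin":0},{"offset":[0,0,-0.0005],"spin":0},{"offset":[0,0,-0.0005],"spin":0},{"offset":[0,0,-0.0005],"spin":0}]'
python3 -m crank '[{"offset":[0,0,-0.0001],"spin":0},{"offset":[0,0,-0.0002],"spin":0},{"offset":[0,0,-0.0003],"spin":0},{"offset":[0,0,-0.0004],"spin":0},{"offset":[0,0,-0.0005],"spin":0},{"offset":[0,0,-0.0005],"spin":0},{"offset":[0,0,-0.0005],"spin":0},{"offset":[0,0,-0.0005],"spin":0}]'
```

```text
clock: 17.77
eef_pos: [575.1, -127.6, 102.9]
eef_rot: [3.137, -0.004, 2.224]
wrist_force: [-3.0, 2.4, 1.2]
finger_gap: 33.8
clock: 18.43
eef_pos: [575.2, -127.6, 102.8]
eef_rot: [3.137, -0.004, 2.224]
wrist_force: [-3.8, 3.9, 4.3]
finger_gap: 33.8
```

Contact is made at TCP z 102.8, so the underside is at about 80 mm with roughly 10 N of pressure: home. I'll ease the load slightly and start turning clockwise.

```bash
python3 -m crank '[{"offset":[0,0,0.0003],"spin":0},{"offset":[0,0,0.0003],"spin":-1},{"offset":[0,0,0.0003],"spin":-2},{"offset":[0,0,0.0003],"spin":-4},{"offset":[0,0,0.0003],"spin":-6},{"offset":[0,0,0.0003],"spin":-8},{"offset":[0,0,0.0003],"spin":-10},{"offset":[0,0,0.0003],"spin":-12}]'
python3 -c "
from h import *
s=manip.read_state();print(s['eef_pos'],np.degrees(s['eef_rot']),s['wrist_force'],s['moment'])"
```

```text
clock: 19.1
eef_pos: [575.2, -127.0, 103.0]
eef_rot: [3.137, -0.005, 2.012]
wrist_force: [-1.1, 6.2, -1.2]
finger_gap: 33.4
[ 575.19613079 -126.9634678   102.97602538] [179.73749598  -0.2823605  115.29311968] [-1.09139635  6.16212074 -1.23834434] [0.78549995 0.10318677 0.39451555]
```

```bash
python3 -m crank '[{"offset":[0,0,0],"spin":-2},{"offset":[0,0,0],"spin":-4},{"offset":[0,0,0],"spin":-6},{"offset":[0,0,0],"spin":-8},{"offset":[0,0,0],"spin":-10},{"offset":[0,0,0],"spin":-12},{"offset":[0,0,0],"spin":-14},{"offset":[0,0,0],"spin":-15}]'
python3 -c "
from h import *
s=manip.read_state();print(s['eef_pos'],np.degrees(s['eef_rot']),s['wrist_force'],s['moment'])"
```

```text
clock: 19.77
eef_pos: [575.5, -126.4, 103.0]
eef_rot: [3.136, -0.005, 1.748]
wrist_force: [1.9, 4.9, -1.8]
finger_gap: 33.7
[ 575.52143105 -126.42140943  102.98180171] [179.69479964  -0.30962638 100.15513316] [ 1.90229693  4.90069697 -1.84578439] [ 0.6374945  -0.1456832   0.40838187]
```

```bash
python3 -m crank '[{"offset":[0,0,0],"spin":-2},{"offset":[0,0,0],"spin":-4},{"offset":[0,0,0],"spin":-6},{"offset":[0,0,0],"spin":-8},{"offset":[0,0,0],"spin":-10},{"offset":[0,0,0],"spin":-12},{"offset":[0,0,0],"spin":-14},{"offset":[0,0,0],"spin":-15}]'
python3 - <<'E'
from h import *
s=manip.read_state();e=s['eef_pos'];print(e,np.degrees(s['eef_rot']),s['wrist_force'],s['moment'])
S=shot("scene");D=shot("side")
cv2.imwrite("pics/g.png",cv2.resize(np.hstack([S["pixels"][205:305,110:210,::-1],D["pixels"][205:305,310:410,::-1]]),(800,400),interpolation=cv2.INTER_CUBIC))
for p in (S,D):
    im=cv2.cvtColor(p["pixels"],cv2.COLOR_RGB2HSV); c=proj(p,[575,-127.5,80])[0].astype(int)
    H,Sa,V=[im[...,i].astype(int) for i in range(3)]
    for n,m in (("knob",V<45),("ptr",(H>18)&(H<32)&(Sa>170)&(V>110))):
        w=np.zeros(m.shape,bool); w[c[1]-40:c[1]+55,c[0]-35:c[0]+60]=1
        k,l,st,q=cv2.connectedComponentsWithStats((m&w).astype(np.uint8))
        for i in sorted(range(1,k),key=lambda i:-st[i,4])[:2]: print(n,st[i],q[i].round(1))
    for a in (-14,-7,0):
        a=np.radians(a); print([proj(p,[575+r*np.cos(a),-127.5+r*np.sin(a),z])[0].round(1).tolist() for r,z in ((68,126),(96,71))])
E
```

```text
clock: 20.43
eef_pos: [576.1, -125.9, 103.1]
eef_rot: [3.135, -0.006, 1.484]
wrist_force: [4.6, 4.1, -2.5]
finger_gap: 33.9
[ 576.08513508 -125.88212028  103.0729633 ] [179.62717734  -0.34271033  85.02229012] [ 4.59784698  4.13600467 -2.51674231] [ 0.63417057 -0.44223453  0.3816111 ]
knob [129 204  39   8 162] [147.6 208.2]
knob [153 249  11  14 113] [158.2 255.3]
ptr [159 287   3   4   7] [160.3 288.6]
ptr [161 282   1   3   3] [161. 283.]
[[152.3, 250.6], [153.2, 281.8]]
[[156.7, 250.6], [159.4, 281.8]]
[[161.2, 250.2], [165.6, 281.3]]
knob [367 229   1   6   6] [367.  231.5]
knob [388 239   1   3   3] [388. 240.]
ptr [392 252   6   7  28] [394.8 254.9]
[[388.6, 238.9], [396.7, 255.2]]
[[386.9, 237.0], [394.4, 252.5]]
[[384.9, 235.2], [391.5, 249.9]]
```

View pics/g.png

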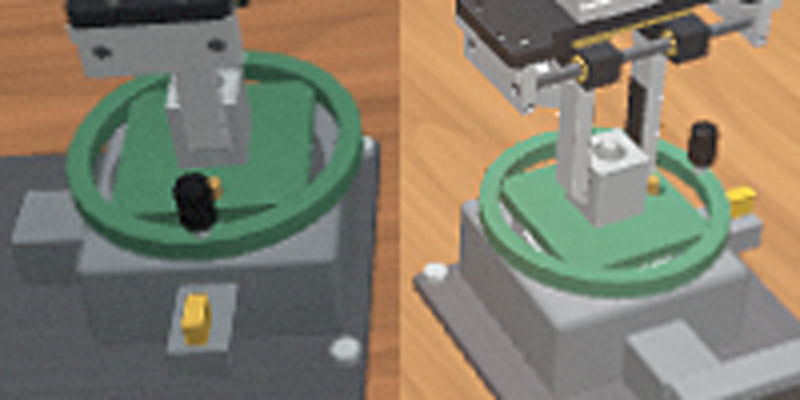

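Scene crop: knob top at (158.2,250.5) and pointer top at (158.3,280). Side crop: knob top (386,237) and pointer (394.5,254). That puts the knob at about -5° and the pointer at about -8°, and the pin shows in its hole, so the wheel needs about 3° more. Then I'll relax the lateral load and release.

```bash
python3 -m crank '[{"offset":[0,0,0],"spin":-1},{"offset":[0,0,0],"spin":-2},{"offset":[0,0,0],"spin":-3},{"offset":[0,0,0],"spin":-3.2},{"offset":[0,0,0],"spin":-3.2},{"offset":[0,0,0],"spin":-3.2},{"offset":[0,0,0],"spin":-3.2},{"offset":[0,0,0],"spin":-3.2}]'
python3 -c "
from h import *
s=manip.read_state();print(s['eef_pos'],np.degrees(s['eef_rot']),s['wrist_force'],s['moment'])"
```

```text
clock: 21.2
eef_pos: [576.3, -125.5, 103.1]
eef_rot: [3.135, -0.007, 1.428]
wrist_force: [2.1, 4.8, -1.1]
finger_gap: 33.9
[ 576.31498019 -125.53994755  103.12744295] [179.60096164  -0.3744641   81.81444285] [ 2.10974362  4.8485068  -1.11890703] [ 0.79248488 -0.11800992  0.27778552]
```

```bash
python3 -m crank '[{"offset":[0,0,0],"spin":0},{"offset":[0,0,0],"spin":0},{"offset":[0,0,0],"spin":0},{"offset":[0,0,0],"spin":0},{"offset":[0,0,0],"spin":0},{"offset":[0,0,0],"spin":0},{"offset":[0,0,0],"spin":0},{"offset":[0,0,0],"spin":0}]' 0.6 30
python3 -m crank '[{"offset":[0,0,0.003],"spin":0},{"offset":[0,0,0.01],"spin":0},{"offset":[0,0,0.025],"spin":0},{"offset":[0,0,0.045],"spin":0},{"offset":[0,0,0.07],"spin":0},{"offset":[0,0,0.095],"spin":0},{"offset":[0,0,0.11],"spin":0},{"offset":[0,0,0.11],"spin":0}]'
python3 - <<'E'
from h import *
from scipy.optimize import least_squares
S=shot("scene");D=shot("side");W=shot("wrist")
a=cv2.resize(np.hstack([S["pixels"][205:305,110:210,::-1],D["pixels"][205:305,310:410,::-1]]),(600,300),interpolation=cv2.INTER_CUBIC)
cv2.imwrite("pics/i.png",np.vstack([a,cv2.resize(W["pixels"][60:340,:,::-1],(600,300))]))
for p in (S,D,W):
    for a in (-14,-7,0):
        a=np.radians(a); print([proj(p,[575+r*np.cos(a),-127.5+r*np.sin(a),z])[0].round(1).tolist() for r,z in ((68,126),(96,71),(36,98),(0,136))])
s=manip.read_state();print(s['wrist_force'],s['finger_gap'])
E
```

```text
clock: 21.87
eef_pos: [576.3, -125.6, 103.1]
eef_rot: [3.135, -0.007, 1.428]
wrist_force: [-0.4, 0.2, 0.8]
finger_gap: 56.5
clock: 22.53
eef_pos: [577.4, -125.9, 217.4]
eef_rot: [3.129, -0.006, 1.428]
wrist_force: [0.5, -0.9, 0.1]
finger_gap: 56.4
[[152.3, 250.6], [153.2, 281.8], [159.0, 249.9], [160.7, 223.6]]
[[156.7, 250.6], [159.4, 281.8], [161.2, 249.9], [160.7, 223.6]]
[[161.2, 250.2], [165.6, 281.3], [163.5, 249.8], [160.7, 223.6]]
[[388.6, 238.9], [396.7, 255.2], [375.2, 250.6], [362.5, 240.3]]
[[386.9, 237.0], [394.4, 252.5], [374.4, 249.6], [362.5, 240.3]]
[[384.9, 235.2], [391.5, 249.9], [373.3, 248.6], [362.5, 240.3]]
[[358.8, 224.2], [372.5, 209.9], [320.3, 211.9], [284.2, 220.7]]
[[359.7, 215.5], [373.7, 199.4], [320.7, 207.6], [284.2, 220.7]]
[[359.6, 206.6], [373.7, 188.7], [320.4, 203.3], [284.2, 220.7]]
[ 0.03836283  0.31702732 -0.26502265] 56.56625414676776
```

View pics/i.png

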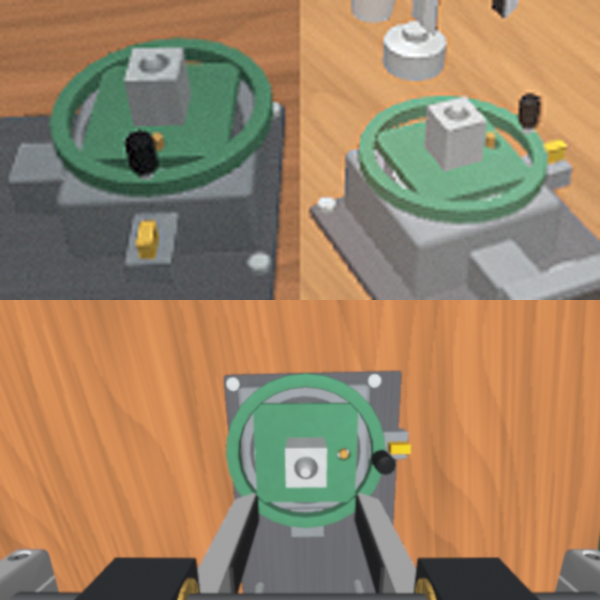

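Run:
```python
from h import *
S=shot("scene");D=shot("side");W=shot("wrist")
# clicks: (shaft@136, knob@126, pointer@71, pin@98)
C={"scene":(S,(161.5,226.5),(156.7,251),(158.5,281.5),None),"side":(D,(362.3,242.5),(386.5,236.8),(395,253),(374,251)),
"wrist":(W,(285.6,215.9),(357,211.5),(373.4,199),(320.2,204.7))}
for n,(p,a,k,q,pin) in C.items():
    A=ray(p,a,136);Kk=ray(p,k,126);Q=ray(p,q,71)
    f=lambda v:np.degrees(np.arctan2(v[1],v[0])).round(1)
    print(n,A[:2].round(1),Kk[:2].round(1),Q[:2].round(1),"wheel",f(Kk-A),"ptr",f(Q-A),"r",np.hypot(*(Kk-A)[:2]).round(1),np.hypot(*(Q-A)[:2]).round(1))
# pixel centres of dark / yellow in wrist
im=cv2.cvtColor(W["pixels"],cv2.COLOR_RGB2HSV); H,Sa,V=[im[...,i].astype(int) for i in range(3)]
for n,m in (("knob",V<45),("ptr",(H>20)&(H<32)&(Sa>200)&(V>150))):
    m=m.copy(); m[:170]=0;m[240:]=0;m[:,:330]=0;m[:,400:]=0
    k,l,st,q=cv2.connectedComponentsWithStats(m.astype(np.uint8)); i=1+st[1:,4].argmax(); print(n,st[i],q[i].round(1))
cv2.imwrite("pics/j.png",cv2.resize(W["pixels"][110:270,200:400,::-1],(800,640)[:2],interpolation=cv2.INTER_CUBIC)[:600])
```

```text
scene [ 584.7 -125.8] [ 643.7 -135.8] [ 669.1 -140.8] wheel -9.6 ptr -10.1 r 59.9 85.8
side [ 569.4 -134.2] [ 642.2 -134.6] [ 670.2 -141.7] wheel -0.4 ptr -4.3 r 72.9 101.1
wrist [ 576.3 -122.7] [ 639.4 -131. ] [ 668.8 -138. ] wheel -7.5 ptr -9.4 r 63.7 93.7
knob [348 202  21  20 179] [356.4 211.1]
ptr [366 194  18   9 154] [374.3 198.1]
```

View pics/j.png

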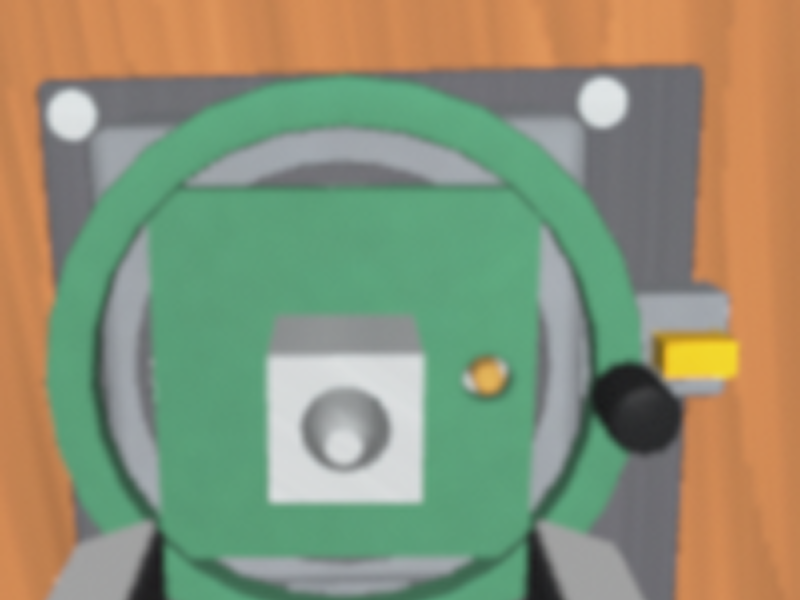

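The wrist crop shows the web edge level at y=186, the lift's housing edge tilted about 1° (y=128 to 119) and its baseplate edge about 1.5° (y=84 to 67). Pin and shaft stand in their holes. So the wheel and lift axes agree within about 2°. One last rim-height check, then I'll hand in.

Run:
```python
from h import *
from scipy.optimize import least_squares
t=np.linspace(0,2*np.pi,120); d=np.c_[np.cos(t[::5]),np.sin(t[::5])]
P=[];M=[]
for n in ("scene","side","wrist"):
    p=shot(n); H,S,V=cv2.split(cv2.cvtColor(p["pixels"],cv2.COLOR_RGB2HSV))
    m=((H>55)&(H<100)&(S>70)&(V>30)).astype(np.uint8); w=np.zeros_like(m); c=proj(p,[575,-127,87])[0].astype(int)
    w[c[1]-90:c[1]+90,c[0]-95:c[0]+95]=1; k,l,st,_=cv2.connectedComponentsWithStats(m*w); ys,xs=np.nonzero(l==1+st[1:,4].argmax())
    P.append(p);M.append(np.c_[xs,ys].astype(float))
def f(q): return np.concatenate([(proj(p,np.vstack([np.c_[q[0]+75*np.cos(t),q[1]+75*np.sin(t),0*t+z] for z in (q[2],q[2]+14)]))@d.T).max(0)-(m@d.T).max(0)-0.3 for p,m in zip(P,M)])
s=least_squares(f,[575,-127,80],loss='soft_l1'); print(s.x.round(1),np.sqrt(np.mean(s.fun**2)))
```

```text
[ 577.4 -126.    82. ] 37.8937151605407
```

```bash
python3 -c "
from cell import manip
s=manip.read_state();print(s['clock'],s['wrist_force'],s['finger_gap'],s['eef_pos']);print(manip.sign_off())"
```

```text
22.9833 [0.04365983 0.68372653 0.06696271] 56.33270193362336 [ 576.12071444 -125.5267078   212.47130077]
the job is handed in; nothing more can be done
None
```

The handwheel is on the lift, seated on shaft and pin with its knob in line with the yellow pointer, and I handed the job in at 23.0 s. No verdict came back, so what follows rests on my own checks.

**What I did:** I gripped the wheel by its hub and pre-turned it to the pin angle seen in the camera images. The pin entered its hole without any searching. Lowered until it touched the face, the wheel pressed on it with about 10 N. I then turned it about 46° clockwise, against about 0.4 N m, opened the fingers and raised the gripper clear.

**Last checks:**
- **Seating by feel:** the tool stood 80.3 mm higher at touchdown than when it gripped the wheel on the bench; the face is 80 mm up.
- **Seating by camera:** the pin shows in its hole and the shaft in the bore. The outline fit put the underside at 82 mm, but its residual was very large (38 px), so I did not rely on it.
- **Alignment:** the edges of web and lift in the wrist picture agree within about 1 to 1.5°. Knob and pointer positions clicked by hand disagreed with each other: 0.5° (scene), 1.9° (wrist) and 3.9° (side). All are inside the 7° limit.
- **Release:** the gripper was clear of the wheel with wrist force near zero.
- **Bystanders:** I did not measure them again; the gripper passed well above them.

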